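# Put the kiln props away by shape

## Robot

A 6-joint arm with a two-finger parallel gripper is mounted at the origin on the work surface. World frame = base frame: x ahead of the robot, y to its left, z up, the work surface at z = 0. Lengths are in m, angles in rad, forces in N, time in s.
With the tool pointing down it reaches from about 0.275 to 0.85 m from the base axis. Payload 19 kg.
Tool frame: the origin (TCP) lies at the very end of the fingers, on their centre line; the grasp point (between the pads) lies 19 mm behind it; z points along the fingers, y is the line along which they close (so a half turn about z gives the same grasp; the last joint's range is limited). The gripper opens to 85 mm and grips with 20 to 120 N. Pads are 22 mm wide; open, the fingers measure 114 mm over their backs; the gripper's body (76 mm by 85 mm) begins 54 mm behind the grasp point. The pads swing forward as they close: fully open they stand 13 mm farther back than shut.
Start: joints at [-1.273, 0.15, 1.437, -0, 1.554, -0.134], TCP at [0.241, -0.522, 0.231] pointing down, gripper open.
Joint ranges: [-2.8, 2.8], [-0.68, 2.1], [0.12, 2.68], [-1.39, 4.53], [0.16, 2.79], [-2.81, 2.81]. Speed limits (rad/s): [1.89, 1.89, 2.22, 3.01, 3.01, 3.01].

## Interface

Orientations are given as a rotation vector (axis times angle).
In Python, from plant import sense, grab_frame, camera_params, job_done, silhouettes gives the robot as it stands. The module is installed in compiled form; this text tells all that it offers.
- The arm moves only by the tool jog_arm, called after "Call:" as name(argument=value, ...) on one line, values as JSON. Schema: {"type":"object","properties":{"deltas":{"type":"array","items":{"type":"array","items":{"type":"number"},"minItems":7,"maxItems":7},"minItems":1,"maxItems":12},"force":{"type":"number"},"only":{"type":"string"},"quiet":{"type":"boolean"},"lines":{"type":"string"}},"required":["deltas"],"additionalProperties":false}. deltas is a list of rows, 1 to 12 of them, each of 7 numbers: the opening from 0.0 (shut) to 1.0 (fully open), then dx, dy, dz in shares of the most that a row can go, 1 being 62.5 mm, then a rotation vector rx, ry, rz in normalised numbers (1 is 4 rad); each row shifts and turns the commanded pose from where the row before left it, along the tool's axes as they then stand; what a row does not reach is not made up. A row lasts 1/8 s, in which the tool goes at most 0.0625 m and 0.188 rad, less where a joint would pass 70% of its speed; a pose out of reach is approached as far as the arm can. The fingers move at their own pace and stop on an object; force is the grip in N (left out, the last holds). Time passes only in rows, so rows that do not move let the fingers close. The tool returns the time, the measured TCP pose, the force, the opening and the grip force at its end. only (a regular expression) keeps the lines of the reply that match it, lines (a string "A,B") keeps lines A to B, and quiet returns only ok. A shift or turn number past 1, either way, is cut back to 1. Input that does not fit is refused with a message, and nothing moves.
- sense(): the state, without advancing time (a new reading comes with each control period).
- grab_frame(name): name is "scene" or "top" or "wrist"; returns the picture (480x640x3 uint8, blue, green, red); there is no depth.
- camera_params(name): a dict with "fx", "fy", "cx", "cy" (pixels), "R" (3x3) and "t" (3): a world point X has camera coordinates R X + t. Camera axes: x right, y down, z forward; pixel columns grow to the right and rows downward; lengths in m; the calibration is good to about 2 mm. A picture is of the moment at which its call begins: read the wrist's pose just before it. camera_params takes no time and is no camera call; for the wrist camera it gives the pose at the moment of the call.
- job_done(): hands the job in; it is judged then, once.
Trained networks look in the newest picture that a camera, given by its name, has taken for a name from the list of things; names that differ only in an ending like _2 or _b are one class to them, and where a whole thing is asked for, a point or a joint stands for the part that bears it (a point fixed in the world has none). Each returns a list of dicts, best first, with "score" (0 to 1); they miss things now and then, are a little off and sometimes report something else, mostly with a low value. They report only what shows in the picture. A call takes as long as a camera call.
- silhouettes(thing, camera): "pixels" (480x640 bool, what is visible of it) and "bbox" ([centre column, centre row, width, height] in pixels, round what is visible of it).
The state is a dict: "t": time; "joint_pos": joint angles; "joint_velocities": joint speeds; "tau": joint torques, N m; "tcp_pos": TCP position; "orientation": TCP orientation; "wrist_force": force on the tool from outside, world axes, zero at the start; "ft_torque": the same for the moment, N m; "finger_gap": opening from 0.0 (shut) to 1.0 (fully open); "grasp_force": force on a finger pad.
Only numpy, scipy, OpenCV 4.12 (cv2) and the standard library are available. Lean on these libraries where they do the work, as an engineer would, in place of code of your own. Each camera call takes 0.05 s, during which the arm holds its last target. There are 200 camera calls.

## Task

Sort the five kiln props left on the glazing table into the three wooden trays: each prop goes into the tray that carries a sample of its own shape on the ledge at its far end, one prop to a bay (the flat one may take either bay of its tray). Leave every prop standing upright on the floor of its bay, set down rather than dropped and never tipped over, and leave the glaze jar and the mug where they are.

Things in the scene. Friction and masses are not known exactly. Their poses are not given: they have to be found in the camera images.
- square_a: Square kiln prop, solid, 32 x 32 x 60 mm, about 0.12 kg, sides along its x and y. One of two alike. Pale fireclay, loose; stands upright on the table at the start, 60 mm tall. Origin at the centre of its underside, z up along its height.
- square_b: Square kiln prop, solid, 32 x 32 x 60 mm, about 0.12 kg, sides along its x and y. One of two alike. Pale fireclay, loose; stands upright on the table at the start, 60 mm tall. Origin at the centre of its underside, z up along its height.
- tube_a: Round tube kiln prop, outer diameter 36 mm, bore 20 mm, height 60 mm, about 0.09 kg. One of two alike. Pale fireclay, loose; stands upright on the table at the start, 60 mm tall. Origin at the centre of its underside, z up along its height.
- tube_b: Round tube kiln prop, outer diameter 36 mm, bore 20 mm, height 60 mm, about 0.09 kg. One of two alike. Pale fireclay, loose; stands upright on the table at the start, 60 mm tall. Origin at the centre of its underside, z up along its height.
- flat: Flat oblong kiln prop, solid, 24 mm along its x, 52 mm along its y, 60 mm tall, about 0.15 kg. The only one. Pale fireclay, loose; stands upright on the table at the start, 60 mm tall. Origin at the centre of its underside, z up along its height.
- tray_square: Fixed brown wooden tray, sample: square, 32 mm. Origin: centre of the underside of its two-bay part, 160 (x) x 82 (y) x 20 mm high. 4 mm walls, floor top at z 4 mm; a 4 mm wall-high divider at x=0 makes two bays 74 x 74 mm inside, centred at x=-39 and +39 mm. A 20 mm high ledge beyond its +x (far) end, to x=+144 mm, has the fixed sample slice at x=+112 mm, top at z 38 mm.
- tray_tube: Fixed brown wooden tray, sample: ring, 36 mm. Origin: centre of the underside of its two-bay part, 160 (x) x 82 (y) x 20 mm high. 4 mm walls, floor top at z 4 mm; a 4 mm wall-high divider at x=0 makes two bays 74 x 74 mm inside, centred at x=-39 and +39 mm. A 20 mm high ledge beyond its +x (far) end, to x=+144 mm, has the fixed sample slice at x=+112 mm, top at z 38 mm.
- tray_flat: Fixed brown wooden tray, sample: oblong 24 x 52 mm. Origin: centre of the underside of its two-bay part, 160 (x) x 82 (y) x 20 mm high. 4 mm walls, floor top at z 4 mm; a 4 mm wall-high divider at x=0 makes two bays 74 x 74 mm inside, centred at x=-39 and +39 mm. A 20 mm high ledge beyond its +x (far) end, to x=+144 mm, has the fixed sample slice at x=+112 mm, top at z 38 mm.
- glaze_jar: Bystander: closed glaze jar with a white lid, 72 mm across, 85 mm tall, to the left of the work. Origin at the centre of its underside. Not to be moved.
- mug: Bystander: pale unglazed mug, 76 mm across, 85 mm tall, with a handle, to the right of the work. Origin at the centre of its underside. Not to be moved.

How it is judged:
At the end, for the whole second after the job is handed in: Squares and tubes one per bay, flat in either bay, each in its sample's tray: origin within 30 mm of the tray's centre line, 12 to 70 mm from the divider, under 10 mm above the tray's underside, upright within 0.1 rad, at rest (0.02 m/s, 0.2 rad/s); jar and mug within 20 mm of their start (y of square_a in the frame of tray_square between -0.03 and 0.03 m and z of square_a in the frame of tray_square between 0 and 0.01 m and x of square_a in the frame of tray_square between -0.07 and 0.07 m and angle between each of square_a, square_b, tube_a, tube_b, flat's own z axis and vertical below 0.1 rad and linear speed of each of square_a, square_b, tube_a, tube_b, flat below 0.02 m/s and angular speed of each of square_a, square_b, tube_a, tube_b, flat below 0.2 rad/s and y of square_b in the frame of tray_square between -0.03 and 0.03 m and z of square_b in the frame of tray_square between 0 and 0.01 m and x of square_b in the frame of tray_square between -0.07 and 0.07 m and y of tube_a in the frame of tray_tube between -0.03 and 0.03 m and z of tube_a in the frame of tray_tube between 0 and 0.01 m and x of tube_a in the frame of tray_tube between -0.07 and 0.07 m and y of tube_b in the frame of tray_tube between -0.03 and 0.03 m and z of tube_b in the frame of tray_tube between 0 and 0.01 m and x of tube_b in the frame of tray_tube between -0.07 and 0.07 m and y of flat in the frame of tray_flat between -0.03 and 0.03 m and z of flat in the frame of tray_flat between 0 and 0.01 m and x of flat in the frame of tray_flat between -0.07 and 0.07 m and ((x of square_a in the frame of tray_square below -0.012 m and x of square_b in the frame of tray_square above 0.012 m) or (x of square_a in the frame of tray_square above 0.012 m and x of square_b in the frame of tray_square below -0.012 m)) and ((x of tube_a in the frame of tray_tube below -0.012 m and x of tube_b in the frame of tray_tube above 0.012 m) or (x of tube_a in the frame of tray_tube above 0.012 m and x of tube_b in the frame of tray_tube below -0.012 m)) and (x of flat in the frame of tray_flat below -0.012 m or x of flat in the frame of tray_flat above 0.012 m) and distance of each of glaze_jar, mug from where it was at the start of the episode below 0.02 m); the robot touches nothing.
It fails at once if the glaze jar or the mug is shifted by more than 20 mm (distance of any of glaze_jar, mug from where it was at the start of the episode above 0.02 m).
It fails at once if a kiln prop is tipped over (leans more than 0.6 rad) (angle between any of square_a, square_b, tube_a, tube_b, flat's own z axis and vertical above 0.6 rad).
It fails at once if a kiln prop is dropped: it moves at more than 0.6 m/s (a fall of about 2 cm) with no finger touching it ((linear speed of square_a above 0.6 m/s and contact force between the fingers and square_a below 0.05 N) or (linear speed of square_b above 0.6 m/s and contact force between the fingers and square_b below 0.05 N) or (linear speed of tube_a above 0.6 m/s and contact force between the fingers and tube_a below 0.05 N) or (linear speed of tube_b above 0.6 m/s and contact force between the fingers and tube_b below 0.05 N) or (linear speed of flat above 0.6 m/s and contact force between the fingers and flat below 0.05 N)).
It also fails if it takes over 120 s, if anything falls off the work surface, if the arm or the gripper's body presses on something with over 40 N, if the wrist force passes 120 N, or if a joint passes its speed limit or range.

## Working session

There is one attempt and no reset: what is moved stays moved. The work goes in short steps, Python scripts to look and compute and a tool call to move; the robot and the scene stay as the last step left them, time stands still between calls to the robot, and variables do not carry over. Pictures are saved under pics/ and viewed, at most 14 in all, crops included, and the job is handed in when it is done.

```bash
mkdir -p pics; python3 - <<'E'
from plant import *
import cv2
s=sense();print(s)
for n in("scene","top"):
    f=grab_frame(n);cv2.imwrite(f"pics/{n}0.png",f);p=camera_params(n);print(n,p)
    for k in["square_a","tube_a","flat","tray_square","tray_tube","tray_flat","glaze_jar","mug"]:
        for d in silhouettes(k,n):print(k,round(d["score"],2),[round(float(x)) for x in d["bbox"]])
E
```

```text
{'t': 0.0, 'joint_pos': array([-1.27302879e+00,  1.50958278e-01,  1.43800447e+00,  2.24161949e-05,
        1.55379708e+00, -1.33967591e-01]), 'joint_velocities': array([-9.12551802e-05,  6.79669682e-04,  8.35875216e-04, -1.45209866e-03,
        2.56120476e-04,  1.05802577e-03]), 'tau': array([-1.78544633e-04, -7.13050961e+01, -5.70880401e+01, -1.98068751e-04,
        8.72656965e-03,  8.57513305e-05]), 'tcp_pos': array([ 0.2405425 , -0.52200701,  0.23070447]), 'orientation': array([-3.06754130e+00, -6.72663071e-01,  1.14856641e-04]), 'wrist_force': array([ 0.34650876, -0.04786063, -0.10572847]), 'ft_torque': array([-0.01874658,  0.00886123, -0.03555566]), 'grasp_force': 0.0, 'finger_gap': 0.9998157747757135}
scene {'fx': 562.8526565634735, 'fy': 562.8526565634735, 'cx': 329.3370293099731, 'cy': 237.66538967880493, 'R': array([[-0.74327421,  0.66897314,  0.00428671],
       [ 0.35946746,  0.40478027, -0.84079491],
       [-0.56420439, -0.62340024, -0.54133681]]), 't': array([ 0.40319856, -0.14115363,  1.5164904 ])}
square_a 0.72 [415, 262, 21, 35]
square_a 0.71 [467, 300, 28, 39]
tube_
[... 344 characters left out ...]
fy': 476.0872488113101, 'cx': 325.2076230987852, 'cy': 231.25132150339414, 'R': array([[ 0.0248492 , -0.99964818,  0.00927582],
       [-0.99679781, -0.02548165, -0.07579456],
       [ 0.07600426, -0.00736269, -0.99708031]]), 't': array([-0.01998673,  0.54647795,  1.23385714])}
square_a 0.74 [209, 264, 16, 10]
square_a 0.51 [267, 270, 14, 14]
tube_a 0.69 [384, 281, 14, 13]
tube_a 0.59 [422, 267, 19, 13]
tube_a 0.54 [321, 269, 16, 8]
flat 0.6 [321, 269, 18, 11]
tray_square 0.84 [252, 199, 37, 85]
tray_square 0.69 [423, 266, 22, 14]
tray_tube 0.82 [396, 198, 46, 90]
tray_flat 0.71 [319, 200, 36, 88]
glaze_jar 0.64 [162, 214, 34, 30]
glaze_jar 0.41 [385, 282, 15, 15]
mug 0.63 [497, 229, 42, 37]
```

```bash
python3 - <<'E'
import cv2
a=cv2.imread("pics/scene0.png")[140:420,150:550];cv2.imwrite("pics/sc.png",cv2.resize(a,(800,560),interpolation=2))
a=cv2.imread("pics/top0.png")[130:330,130:530];cv2.imwrite("pics/tc.png",cv2.resize(a,(800,400),interpolation=2))
E
```

```text
(no output)
```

View pics/sc.png

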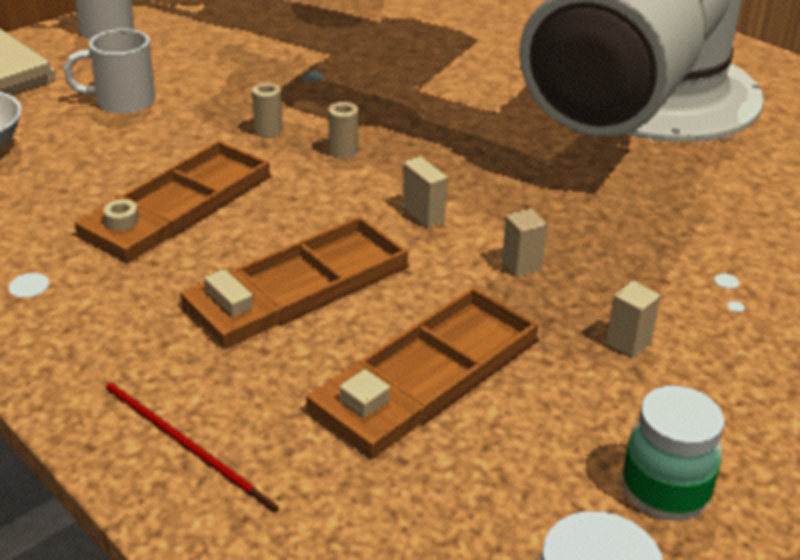

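View pics/tc.png

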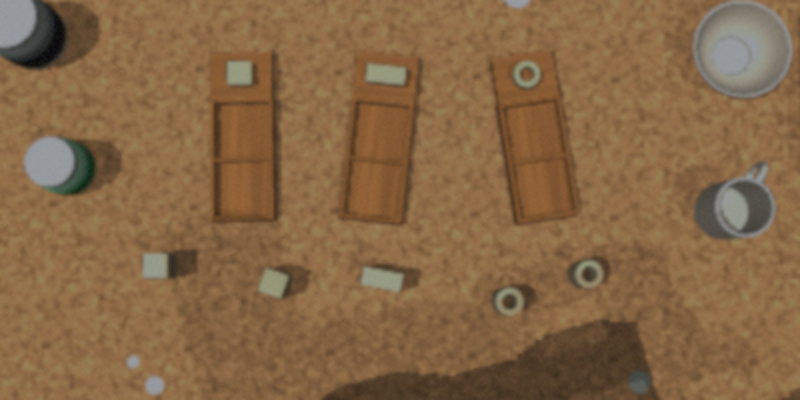

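The scene view shows the props, the trays and their samples. In the top picture the squares are at about (208,263) and (267,271), the flat at (321,269), and the tubes at (384,280) and (424,266). The trays, left to right, are square (252,199), flat (319,200) and tube (396,198). The mug and jar sit outside these. The low-score network reports at these spots are wrong classes.

```bash
cat > h.py <<'E'
import numpy as np,cv2
from scipy.optimize import minimize
from plant import *
PR=dict(square_a=(207.5,262.5),square_b=(267,271.5),flat=(321.5,269),tube_a=(384.5,280),tube_b=(424,266.5),
 tray_square=(252,199),tray_flat=(319,200),tray_tube=(396,198))
def corners(k):
    if k.startswith("tube"):
        a=np.linspace(0,2*np.pi,40)[:-1];b=np.c_[.018*np.cos(a),.018*np.sin(a)];h=.06
    else:
        x0,x1,y,h={"s":(-.016,.016,.016,.06),"f":(-.012,.012,.026,.06)}.get(k[0],(-.08,.144,.041,.02))
        b=np.array([(x0,-y),(x1,-y),(x1,y),(x0,y)])
    return np.r_[np.c_[b,0*b[:,0]],np.c_[b,0*b[:,0]+h]]
def proj(p,X):
    c=X@p["R"].T+p["t"];return np.c_[p["fx"]*c[:,0]/c[:,2]+p["cx"],p["fy"]*c[:,1]/c[:,2]+p["cy"]]
def ray(p,u,z):
    d=p["R"].T@np.array([(u[0]-p["cx"])/p["fx"],(u[1]-p["cy"])/p["fy"],1]);o=-p["R"].T@p["t"]
    return (o+d*(z-o[2])/d[2])[:2]
def pose(k,q):
    c,s=np.cos(q[2]),np.sin(q[2]);X=corners(k);return np.c_[X[:,0]*c-X[:,1]*s+q[0],X[:,0]*s+X[:,1]*c+q[1],X[:,2]+q[3]]
def cost(k,q,views):
    e=0
    for p,m in views:
        h=cv2.convexHull(proj(p,pose(k,q)).astype(np.float32))
        g=np.zeros(m.shape,np.uint8);cv2.fillConvexPoly(g,np.round(h*16).astype(np.int32),255,cv2.LINE_AA,4);g=g/255.
        e+=1-np.minimum(g,m).sum()/np.maximum(g,m).sum()
    return e/len(views)
def fit(k,q0,views,yaws=None):
    if yaws is None: yaws=[0] if k.startswith("tube") else ([-.3,0,.3] if k[0]=="t" else np.arange(-.6,.9,.3))
    best=None
    for y in yaws:
        q=np.array([q0[0],q0[1],y,0.]);S=np.vstack([q]+[q+d for d in np.diag([.02,.02,.2,.01])])
        r=minimize(lambda v:cost(k,v,views),q,method="Nelder-Mead",options=dict(initial_simplex=S,xatol=1e-4,fatol=1e-4,maxiter=250))
        if best is None or r.fun<best.fun:best=r
    return best.x,best.fun
E
cat > m.py <<'E'
from h import *
P={n:camera_params(n) for n in("scene","top")}
for n in P:grab_frame(n)
M={}
for c in("square_a","tube_a","flat","tray_square","tray_tube","tray_flat"):
    for n in P:M[c,n]=[d["pixels"].astype(float) for d in silhouettes(c,n)]
for k,u in PR.items():
    q0=ray(P["top"],u,.06 if k[:2]!="tr" and k[:2]!="tr" and not k.startswith("tray") else .02)
    c=k.replace("_b","_a");v=[]
    for n in P:
        b=proj(P[n],pose(k,[*q0,0,0])).mean(0)
        l=[(np.hypot(*(np.argwhere(m).mean(0)[::-1]-b)),i) for i,m in enumerate(M[c,n])]
        l=[x for x in l if x[0]<25]
        if l:v.append((P[n],M[c,n][min(l)[1]]))
    q,f=fit(k,q0,v);print(k,len(v),"seed",q0.round(3),"fit",q.round(4),"cost",round(f,3))
w=camera_params("wrist");s=sense();print({k:np.round(x,3).tolist() for k,x in w.items()});print(-w["R"].T@w["t"],s["tcp_pos"])
E
python3 m.py
```

```text
square_a 2 seed [0.457 0.29 ] fit [ 0.4557  0.2907  0.044  -0.0008] cost 0.161
square_b 2 seed [0.438 0.139] fit [ 4.384e-01  1.400e-01  8.341e-01 -8.000e-04] cost 0.229
flat 2 seed [0.448 0.001] fit [ 0.4462  0.0014 -0.2231 -0.0015] cost 0.111
tube_a 2 seed [ 0.424 -0.159] fit [ 0.4217 -0.1615  0.1772 -0.0015] cost 0.176
tube_b 2 seed [ 0.46  -0.259] fit [ 0.4608 -0.2618  0.0297 -0.0007] cost 0.194
tray_square 2 seed [0.628 0.19 ] fit [ 0.5996  0.1907  0.0497 -0.0017] cost 0.043
tray_flat 2 seed [0.629 0.012] fit [ 6.033e-01  1.320e-02 -8.480e-02 -2.000e-04] cost 0.04
tray_tube 2 seed [ 0.64  -0.192] fit [ 6.096e-01 -2.016e-01  1.808e-01  1.000e-04] cost 0.075
{'fx': 351.722, 'fy': 351.722, 'cx': 318.256, 'cy': 242.173, 'R': [[0.419, -0.908, 0.0], [-0.861, -0.397, 0.317], [-0.288, -0.133, -0.948]], 't': [-0.574, -0.04, 0.38]}
[ 0.31503221 -0.48695199  0.37332427] [ 0.24061647 -0.52222486  0.23126311]
```

Both-view fits agree with the text: free heights came out within 2 mm of 0, and the pairs of trays and props have the right sizes. Now I'll compute the first hover.

```bash
cat > d.py <<'E'
import sys,numpy as np
from plant import sense
from scipy.spatial.transform import Rotation as Ro
x,y,z,psi=map(float,sys.argv[1:5]);s=sense();R=Ro.from_rotvec(s["orientation"]).as_matrix()
if len(sys.argv)>5: pass
p=np.arctan2(R[1,0],R[0,0]);d=R.T@(np.array([x,y,z])-s["tcp_pos"])
c,q=np.cos(psi),np.sin(psi);T=np.array([[c,q,0],[q,-c,0],[0,0,-1]])
print("t",round(s["t"],2),"tcp",s["tcp_pos"].round(4),"psi",round(p,3),"gap",round(s["finger_gap"],3),"F",round(s["grasp_force"],1))
print("shift in tool",d.round(4),"then turn",Ro.from_matrix(R.T@T).as_rotvec().round(4),"| shift if turned first",(T.T@(np.array([x,y,z])-s["tcp_pos"])).round(4))
E
python3 d.py .5 -.21 .23 .18
```

```text
t 1.6 tcp [ 0.2406 -0.5222  0.2313] psi 0.432 gap 1.0 F 0.0
shift in tool [ 0.3662 -0.175   0.0013] then turn [-1.000e-04  0.000e+00  2.518e-01] | shift if turned first [ 0.3111 -0.2607  0.0013]
```

Units first: shifts go in shares of 62.5 mm and turns go in shares of 4 rad. So 0.054 m is 0.864, 0.052 m is 0.832, 0.126 rad / 4 = 0.0315.

Call:
jog_arm(deltas=[[1,0.832,-0.4,0,0,0,0],[1,0.832,-0.4,0,0,0,0],[1,0.832,-0.4,0,0,0,0],[1,0.832,-0.4,0,0,0,0],[1,0.832,-0.4,0,0,0,0],[1,0.832,-0.4,0,0,0,0],[1,0.864,-0.4,0,0,0,0],[1,0,0,0,0,0,0.0315],[1,0,0,0,0,0,0.0315],[1,0,0,0,0,0,0]], force=30)

```text
t: 2.85
tcp_pos: [0.4998, -0.21, 0.2313]
orientation: [-3.129, -0.283, 0.0]
wrist_force: [-0.3, 0.4, -0.7]
finger_gap: 0.997
grasp_force: 0.0
```

```bash
cat > w.py <<'E'
import sys
from h import *
Q=dict(square_a=(.4557,.2907,.044),square_b=(.4384,.14,.834),flat=(.4462,.0014,-.223),tube_a=(.4217,-.1615,0),tube_b=(.4608,-.2618,0),tray_square=(.5996,.1907,.05),tray_flat=(.6033,.0132,-.085),tray_tube=(.6096,-.2016,.181))
p=camera_params("wrist");f=grab_frame("wrist")
if len(sys.argv)>2:cv2.imwrite(f"pics/{sys.argv[1]}.png",f)
for k in sys.argv[2:]:
    q0=Q[k];b=proj(p,pose(k,[*q0[:2],q0[2],0])).mean(0)
    l=[(np.hypot(*(np.argwhere(d["pixels"]).mean(0)[::-1]-b)),d["pixels"].astype(float),d["score"]) for d in silhouettes(k,"wrist")]
    l=[x for x in l if x[0]<50]
    if not l:print(k,"none",b);continue
    _,m,sc=min(l,key=lambda x:x[0])
    q,e=fit(k,q0,[(p,m)],[q0[2]] if k.startswith("tray") else None);print(k,"score",round(sc,2),"fit",q.round(4),"cost",round(e,3),"px",np.argwhere(m).mean(0)[::-1].round())
E
python3 w.py w1 tube_a tube_b tray_tube flat
```

```text
tube_a none [260.55824154 274.71745936]
tube_b score 0.93 fit [ 0.4532 -0.263  -0.1885 -0.0208] cost 0.031 px [359. 258.]
tray_tube score 0.98 fit [ 0.6108 -0.199   0.1791 -0.0039] cost 0.014 px [329.  87.]
flat score 0.88 fit [ 0.4405  0.0149 -0.1647 -0.0178] cost 0.026 px [ 98. 225.]
```

View pics/w1.png

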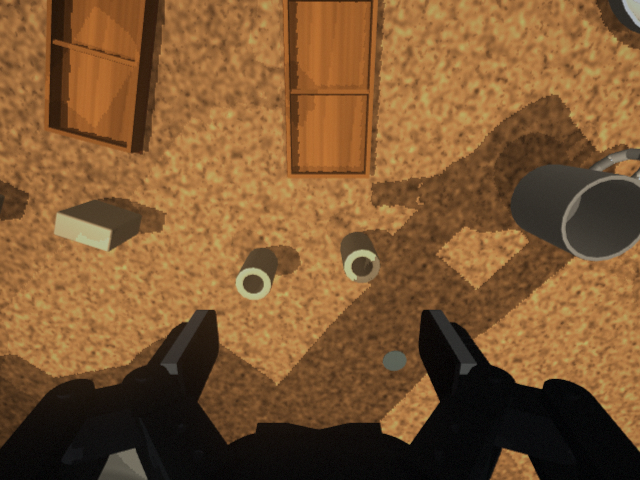

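The wrist picture shows the rings of the two tubes at (254,284) and (361,265). The tube tray runs straight up at column 330, with the flat at left. A single view can't separate height from distance, so I'll fit with the two-view height (z=0) and check against the ring tops.

```bash
sed -i 's/def fit(k,q0,views,yaws=None):/def fit(k,q0,views,yaws=None,z=None):/; s/cost(k,v,views),q,/cost(k,v if z is None else [*v[:3],z],views),q,/' h.py; sed -i 's/yaws=None) else/&/; s/else None);print/else None,0.);print/' w.py
python3 w.py w1b tube_a tube_b tray_tube flat; python3 - <<'E'
from h import *
p=camera_params("wrist")
for u in((254,284),(361,265)):print(ray(p,u,.06))
E
python3 d.py .4608 -.2618 .12 .18
```

```text
tube_a score 0.63 fit [ 0.4238 -0.1584  0.1132  0.0053] cost 0.097 px [257. 274.]
tube_b score 0.86 fit [ 0.4609 -0.2585  0.083   0.0048] cost 0.111 px [359. 258.]
tray_tube score 0.6 fit [ 0.6124 -0.1985  0.1801  0.005 ] cost 0.015 px [329.  86.]
flat score 0.58 fit [ 0.4473  0.0054  3.0882 -0.1667] cost 0.094 px [ 97. 224.]
[ 0.42369203 -0.15924942]
[ 0.4620189  -0.25785862]
t 3.35 tcp [ 0.4997 -0.2102  0.2313] psi 0.18 gap 1.0 F 0.0
shift in tool [-0.0476  0.0438  0.1113] then turn [-0.0001 -0.      0.0001] | shift if turned first [-0.0475  0.0438  0.1113]
```

Converted, -0.0475 m is -0.76, 0.0425 m is 0.68.

Call:
jog_arm(deltas=[[1,-0.76,0.68,0,0,0,0],[1,0,0,0.64,0,0,0],[1,0,0,0.64,0,0,0],[1,0,0,0,0,0,0]])

```text
t: 3.85
tcp_pos: [0.4603, -0.2587, 0.1492]
orientation: [-3.126, -0.282, 0.005]
wrist_force: [-0.7, -0.5, 0.9]
finger_gap: 0.999
grasp_force: 0.0
```

```bash
python3 w.py w2 tube_b; python3 - <<'E'
from h import *
p=camera_params("wrist");print("cam",-p["R"].T@p["t"]);f=cv2.imread("pics/w2.png")
for z in(0,.06):
  for s in(.461,):
    for y in(-.2618,-.2585):
      u=proj(p,np.array([[s,y,z]]))[0];cv2.circle(f,tuple(int(round(v)) for v in u),2,(0,0,255) if y<-.26 else (255,0,0),-1);print(z,y,u)
cv2.imwrite("pics/w2m.png",f)
E
python3 d.py .461 -.26 .02 .18
```

```text
tube_b score 0.76 fit [ 0.461  -0.2586  0.0242  0.0053] cost 0.079 px [320. 239.]
cam [ 0.54227186 -0.24377005  0.29471946]
0 -0.2618 [321.48835973 225.73967875]
0 -0.2585 [317.75541293 225.08424219]
0.06 -0.2618 [322.32428287 248.78881587]
0.06 -0.2585 [317.73793545 248.00110779]
t 3.95 tcp [ 0.4618 -0.2596  0.1526] psi 0.18 gap 1.001 F 0.0
shift in tool [-0.0009  0.0002  0.1326] then turn [ 0.0005 -0.0006  0.0001] | shift if turned first [-0.0009  0.0002  0.1326]
```

View pics/w2m.png

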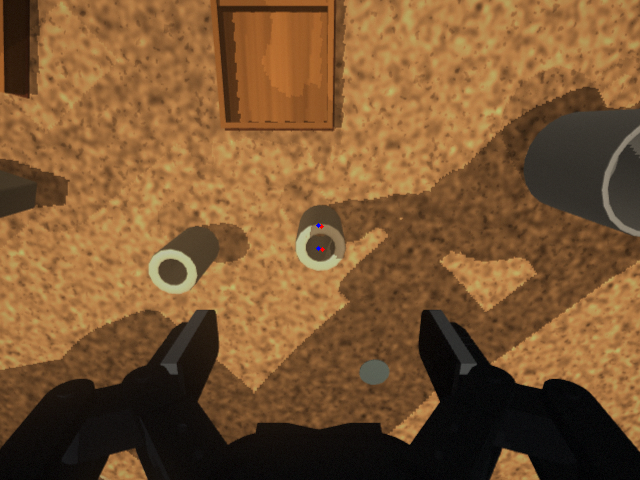

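The ring sits at (320,247), where the fit at (0.461, -0.260) with its top at 60 mm projects. I'll grasp it now.

Converted, 0.05 m is 0.8, -0.0009 m is -0.0144.

Call:
jog_arm(deltas=[[1,-0.0144,0,0.8,0,0,0],[1,0,0,0.8,0,0,0],[1,0,0,0.5216,0,0,0],[1,0,0,0,0,0,0],[0,0,0,0,0,0,0],[0,0,0,0,0,0,0],[0,0,0,0,0,0,0],[0,0,0,0,0,0,0],[0,0,0,0,0,0,0],[0,0,0,0,0,0,0]], force=40)

```text
t: 5.2
tcp_pos: [0.4612, -0.26, 0.0202]
orientation: [3.128, 0.282, 0.003]
wrist_force: [-1.7, 1.4, 11.3]
finger_gap: 0.42
grasp_force: 38.8
```

```bash
python3 - <<'E'
import numpy as np
for n,(x,y,a) in dict(sq=(.5996,.1907,.05),fl=(.6033,.0132,-.085),tu=(.6115,-.2,.18)).items():
    for b in(-.039,.039):print(n,b,round(x+b*np.cos(a),4),round(y+b*np.sin(a),4))
E
python3 d.py .65 -.193 .11 .18
```

```text
sq -0.039 0.5606 0.1888
sq 0.039 0.6386 0.1926
fl -0.039 0.5644 0.0165
fl 0.039 0.6422 0.0099
tu -0.039 0.5731 -0.207
tu 0.039 0.6499 -0.193
t 5.2 tcp [ 0.4612 -0.26    0.0202] psi 0.18 gap 0.42 F 38.8
shift in tool [ 0.1979 -0.032  -0.0895] then turn [ 0.0015 -0.0015 -0.0002] | shift if turned first [ 0.1978 -0.0321 -0.0898]
```

Converted, -0.06 m is -0.96, 0.05 m is 0.8.

Call:
jog_arm(deltas=[[0,0,0,-0.48,0,0,0],[0,0,0,-0.96,0,0,0],[0,0.8,-0.128,0,0,0,0],[0,0.8,-0.128,0,0,0,0],[0,0.8,-0.128,0,0,0,0],[0,0.768,-0.128,0,0,0,0],[0,0,0,0,0,0,0],[0,0,0,0,0,0,0]])

```text
t: 6.2
tcp_pos: [0.6492, -0.1927, 0.1087]
orientation: [-3.129, -0.282, 0.001]
wrist_force: [-0.4, 0.2, -1.0]
finger_gap: 0.42
grasp_force: 40.3
```

```bash
python3 d.py .65 -.193 .026 .18
```

```text
t 6.2 tcp [ 0.6492 -0.1927  0.1087] psi 0.18 gap 0.42 F 40.3
shift in tool [0.0008 0.0005 0.0827] then turn [-0.0002  0.0005  0.0001] | shift if turned first [0.0007 0.0005 0.0827]
```

Converted, 0.04 m is 0.64, 0.03 m is 0.48.

Call:
jog_arm(deltas=[[0,0,0,0.64,0,0,0],[0,0,0,0.48,0,0,0],[0,0,0,0.184,0,0,0],[0,0,0,0,0,0,0],[0,0,0,0.024,0,0,0],[0,0,0,0.016,0,0,0],[0,0,0,0,0,0,0]])

```text
t: 7.08
tcp_pos: [0.6498, -0.1927, 0.0252]
orientation: [3.129, 0.282, 0.001]
wrist_force: [-0.3, -0.4, -0.9]
finger_gap: 0.419
grasp_force: 40.3
```

Converted, 0.001 m is 0.016.

Call:
jog_arm(deltas=[[0,0,0,0.016,0,0,0],[0,0,0,0,0,0,0]])

```text
t: 7.32
tcp_pos: [0.6498, -0.1927, 0.0243]
orientation: [3.129, 0.282, 0.001]
wrist_force: [-1.3, 1.2, 5.3]
finger_gap: 0.426
grasp_force: 40.7
```

Contact is felt at 5 N, at the height expected. I'll release it, retreat, and go over tube_a.

Converted, -0.05 m is -0.8, -0.045 m is -0.72.

Call:
jog_arm(deltas=[[0.5,0,0,0,0,0,0],[0.7,0,0,0,0,0,0],[0.8,0,0,0,0,0,0],[0.8,0,0,-0.48,0,0,0],[0.8,0,0,-0.8,0,0,0],[0.8,0,0,-0.72,0,0,0],[1,0,0,0,0,0,0]])

```text
t: 8.2
tcp_pos: [0.651, -0.1932, 0.1529]
orientation: [3.126, 0.282, 0.009]
wrist_force: [-0.3, -0.4, 0.3]
finger_gap: 0.984
grasp_force: 0.0
```

```bash
python3 d.py .4235 -.1600 .15 .18
```

```text
t 8.2 tcp [ 0.651  -0.1932  0.1529] psi 0.18 gap 0.984 F 0.0
shift in tool [-0.2179 -0.0734  0.0015] then turn [ 0.0033 -0.0052 -0.0002] | shift if turned first [-0.2178 -0.0734  0.0029]
```

Converted, -0.055 m is -0.88, -0.054 m is -0.864.

Call:
jog_arm(deltas=[[1,-0.864,-0.2944,0,0,0,0],[1,-0.864,-0.2944,0,0,0,0],[1,-0.88,-0.2928,0,0,0,0],[1,-0.88,-0.2928,0,0,0,0],[1,0,0,0,0,0,0],[1,0,0,0,0,0,0]])

```text
t: 8.95
tcp_pos: [0.4223, -0.1596, 0.1487]
orientation: [3.129, 0.281, 0.001]
wrist_force: [0.6, 0.4, 0.3]
finger_gap: 1.001
grasp_force: 0.0
```

```bash
python3 w.py w3 tube_a;python3 - <<'E'
from h import *
p=camera_params("wrist");print(proj(p,np.array([[.4235,-.16,.06],[.4217,-.1615,.06]])))
E
python3 d.py .4235 -.16 .02 .18
```

```text
tube_a score 0.96 fit [ 0.4241 -0.158  -0.1056  0.0037] cost 0.06 px [318. 238.]
[[320.3262592  248.18158396]
 [321.9751436  250.94232854]]
t 9.05 tcp [ 0.4227 -0.1597  0.1485] psi 0.18 gap 1.0 F 0.0
shift in tool [0.0007 0.0005 0.1285] then turn [-0.0003  0.0002 -0.    ] | shift if turned first [0.0007 0.0005 0.1285]
```

View pics/w3.png

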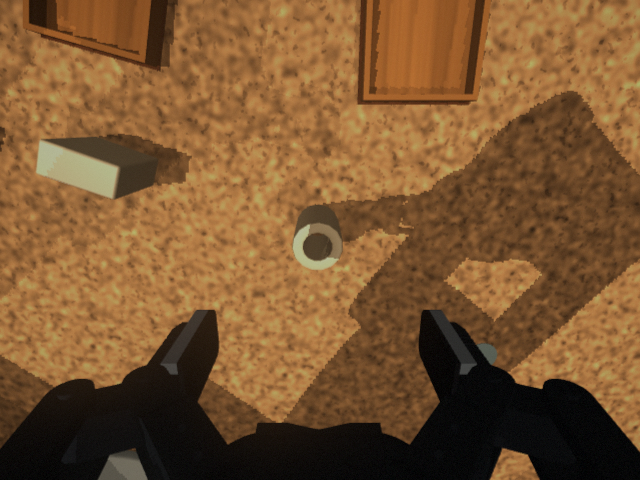

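The tube_a ring is at (317,246), about 1.5 mm from prediction. I'll nudge over and grasp.

Converted, 0.05 m is 0.8, 0.0015 m is 0.024.

Call:
jog_arm(deltas=[[1,0.024,-0.016,0.8,0,0,0],[1,0,0,0.8,0,0,0],[1,0,0,0.456,0,0,0],[1,0,0,0,0,0,0],[0,0,0,0,0,0,0],[0,0,0,0,0,0,0],[0,0,0,0,0,0,0],[0,0,0,0,0,0,0],[0,0,0,0,0,0,0],[0,0,0,0,0,0,0]], force=40)

```text
t: 10.3
tcp_pos: [0.4239, -0.1586, 0.0214]
orientation: [3.128, 0.282, 0.002]
wrist_force: [-2.0, 0.1, 9.3]
finger_gap: 0.424
grasp_force: 39.1
```

```bash
python3 d.py .573 -.207 .11 .18
```

```text
t 10.3 tcp [ 0.4239 -0.1586  0.0214] psi 0.18 gap 0.424 F 39.1
shift in tool [ 0.1382  0.0744 -0.0884] then turn [ 0.0012 -0.0015 -0.0001] | shift if turned first [ 0.138   0.0743 -0.0886]
```

Converted, -0.06 m is -0.96, 0.046 m is 0.736.

Call:
jog_arm(deltas=[[0,0,0,-0.48,0,0,0],[0,0,0,-0.96,0,0,0],[0,0.736,0.3968,0,0,0,0],[0,0.736,0.3968,0,0,0,0],[0,0.736,0.3968,0,0,0,0],[0,0,0,0,0,0,0],[0,0,0,0,0,0,0]])

```text
t: 11.18
tcp_pos: [0.572, -0.2065, 0.1101]
orientation: [-3.128, -0.282, 0.001]
wrist_force: [0.2, 0.8, -1.1]
finger_gap: 0.418
grasp_force: 40.3
```

```bash
python3 d.py .573 -.207 .026 .18
```

```text
t 11.18 tcp [ 0.572  -0.2065  0.1101] psi 0.18 gap 0.418 F 40.3
shift in tool [0.001  0.0007 0.0841] then turn [-0.0005  0.0005 -0.0001] | shift if turned first [0.0009 0.0006 0.0841]
```

Converted, 0.04 m is 0.64, 0.03 m is 0.48.

Call:
jog_arm(deltas=[[0,0,0,0.64,0,0,0],[0,0,0,0.48,0,0,0],[0,0,0,0.2,0,0,0],[0,0,0,0,0,0,0],[0,0,0,0.016,0,0,0],[0,0,0,0.016,0,0,0],[0,0,0,0,0,0,0]])

```text
t: 12.05
tcp_pos: [0.5725, -0.2068, 0.0262]
orientation: [3.129, 0.282, 0.001]
wrist_force: [-0.0, -0.6, -1.2]
finger_gap: 0.415
grasp_force: 40.3
```

Converted, 0.001 m is 0.016.

Call:
jog_arm(deltas=[[0,0,0,0.016,0,0,0],[0,0,0,0.016,0,0,0],[0,0,0,0,0,0,0]])

```text
t: 12.42
tcp_pos: [0.5727, -0.2068, 0.0253]
orientation: [3.128, 0.282, 0.002]
wrist_force: [-7.4, 3.8, 20.7]
finger_gap: 0.422
grasp_force: 41.8
```

Converted, -0.05 m is -0.8, -0.044 m is -0.704, 0.134 rad / 4 = 0.0335.

Call:
jog_arm(deltas=[[0.5,0,0,0,0,0,0],[0.7,0,0,0,0,0,0],[0.8,0,0,0,0,0,0],[0.8,0,0,-0.48,0,0,0],[0.8,0,0,-0.8,0,0,0],[0.8,0,0,-0.704,0,0,0],[1,0,0,0,0,0,0.0333],[1,0,0,0,0,0,0.0333],[1,0,0,0,0,0,0.0335],[1,0,0,0,0,0,0]])

```text
t: 13.68
tcp_pos: [0.5723, -0.2067, 0.1476]
orientation: [-3.122, 0.344, 0.0]
wrist_force: [0.2, -0.5, 0.4]
finger_gap: 1.0
grasp_force: 0.0
```

```bash
python3 d.py .447 .003 .15 -.22
```

```text
t 13.68 tcp [ 0.5723 -0.2067  0.1476] psi -0.22 gap 1.0 F 0.0
shift in tool [-0.168  -0.1774 -0.0024] then turn [-0.0002  0.0002  0.0004] | shift if turned first [-0.1681 -0.1773 -0.0024]
```

Converted, -0.0444 m is -0.7104, -0.0443 m is -0.7088.

Call:
jog_arm(deltas=[[1,-0.672,-0.7088,0,0,0,0],[1,-0.672,-0.7088,0,0,0,0],[1,-0.672,-0.7088,0,0,0,0],[1,-0.672,-0.7104,-0.032,0,0,0],[1,0,0,0,0,0,0],[1,0,0,0,0,0,0]])

```text
t: 14.42
tcp_pos: [0.4475, 0.0029, 0.15]
orientation: [3.123, -0.341, 0.001]
wrist_force: [0.1, -1.3, 0.1]
finger_gap: 1.001
grasp_force: 0.0
```

```bash
python3 w.py w4 flat; python3 - <<'E'
from h import *
p=camera_params("wrist");f=cv2.imread("pics/w4.png")
for q,c in(((.4465,.003,-.22,0),(0,0,255)),):
    X=proj(p,pose("flat",q));cv2.polylines(f,[np.int32(X[4:].round())],True,c,1);cv2.polylines(f,[np.int32(X[:4].round())],True,(255,0,0),1)
cv2.imwrite("pics/w4m.png",f)
E
python3 d.py .447 .003 .02 -.22
```

```text
flat score 0.61 fit [ 0.4477  0.0051 -0.1521  0.0184] cost 0.088 px [317. 239.]
t 14.53 tcp [0.4477 0.0022 0.1496] psi -0.22 gap 1.0 F 0.0
shift in tool [-0.0008 -0.0006  0.1296] then turn [0.0001 0.0001 0.0003] | shift if turned first [-0.0008 -0.0006  0.1296]
```

View pics/w4m.png

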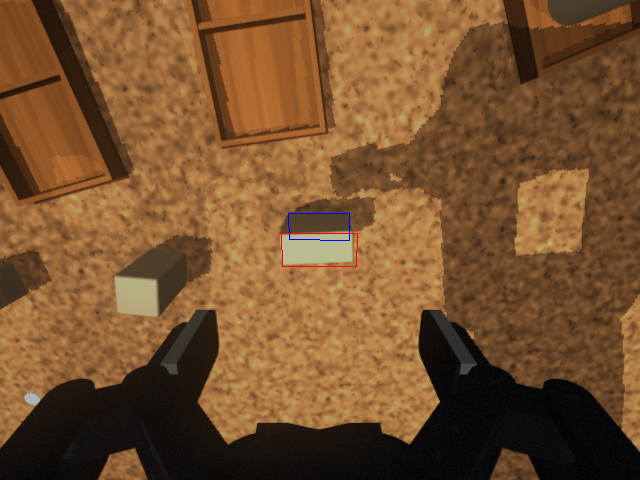

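The flat's top face is at (318,249), 1.5 px left of the prediction and turned by about 0.04 rad. I'll correct for that and grasp across its 52 mm.

Converted, 0.05 m is 0.8, -0.0015 m is -0.024, -0.04 rad / 4 = -0.01.

Call:
jog_arm(deltas=[[1,-0.008,-0.024,0.8,0,0,-0.01],[1,0,0,0.8,0,0,0],[1,0,0,0.4736,0,0,0],[1,0,0,0,0,0,0],[0,0,0,0,0,0,0],[0,0,0,0,0,0,0],[0,0,0,0,0,0,0],[0,0,0,0,0,0,0],[0,0,0,0,0,0,0]], force=40)

```text
t: 15.65
tcp_pos: [0.448, 0.0043, 0.0216]
orientation: [3.128, -0.282, 0.004]
wrist_force: [-0.2, -1.0, 5.7]
finger_gap: 0.601
grasp_force: 42.0
```

```bash
python3 d.py .5644 .0165 .11 -.085
```

```text
t 15.65 tcp [0.448  0.0043 0.0216] psi -0.18 gap 0.601 F 42.0
shift in tool [ 0.1126 -0.0329 -0.0881] then turn [ 0.0003 -0.0027 -0.095 ] | shift if turned first [ 0.1149 -0.0221 -0.0884]
```

Converted, -0.06 m is -0.96, 0.0565 m is 0.904, -0.095 rad / 4 = -0.0238.

Call:
jog_arm(deltas=[[0,0,0,-0.48,0,0,0],[0,0,0,-0.96,0,0,0],[0,0.896,-0.264,0,0,0,0],[0,0.904,-0.264,0,0,0,0],[0,0,0,0,0,0,-0.0238],[0,0,0,0,0,0,0],[0,0,0,0,0,0,0]])

```text
t: 16.52
tcp_pos: [0.5634, 0.0168, 0.1108]
orientation: [3.139, -0.137, 0.001]
wrist_force: [-0.2, 0.2, -1.8]
finger_gap: 0.602
grasp_force: 42.2
```

```bash
python3 d.py .5644 .0165 .027 -.085
```

```text
t 16.52 tcp [0.5634 0.0168 0.1108] psi -0.087 gap 0.602 F 42.2
shift in tool [0.001  0.0002 0.0838] then turn [-0.     -0.0009 -0.0023] | shift if turned first [0.0011 0.0002 0.0838]
```

Converted, 0.04 m is 0.64, 0.03 m is 0.48.

Call:
jog_arm(deltas=[[0,0,0,0.64,0,0,0],[0,0,0,0.48,0,0,0],[0,0,0,0.216,0,0,0],[0,0,0,0,0,0,0],[0,0,0,0.016,0,0,0],[0,0,0,0.016,0,0,0],[0,0,0,0,0,0,0]])

```text
t: 17.4
tcp_pos: [0.5639, 0.0169, 0.0252]
orientation: [-3.139, 0.134, -0.001]
wrist_force: [0.2, -0.0, 4.4]
finger_gap: 0.601
grasp_force: 42.9
```

Converted, -0.05 m is -0.8, -0.044 m is -0.704, 0.1 rad / 4 = 0.025.

Call:
jog_arm(deltas=[[0.7,0,0,0,0,0,0],[0.8,0,0,0,0,0,0],[0.9,0,0,0,0,0,0],[0.9,0,0,-0.48,0,0,0],[0.9,0,0,-0.8,0,0,0],[0.9,0,0,-0.704,0,0,0],[1,0,0,0,0,0,0.025],[1,0,0,0,0,0,0.025],[1,0,0,0,0,0,0]])

```text
t: 18.52
tcp_pos: [0.5635, 0.0169, 0.1486]
orientation: [-3.11, 0.446, 0.0]
wrist_force: [0.2, 0.2, 0.7]
finger_gap: 1.001
grasp_force: 0.0
```

```bash
python3 d.py .438 .142 .15 -.287
```

```text
t 18.52 tcp [0.5635 0.0169 0.1486] psi -0.285 gap 1.001 F 0.0
shift in tool [-0.1556 -0.0848 -0.0014] then turn [-0.0001  0.0001  0.0023] | shift if turned first [-0.1558 -0.0845 -0.0014]
```

Converted, -0.052 m is -0.832, -0.0516 m is -0.8256.

Call:
jog_arm(deltas=[[1,-0.832,-0.4528,0,0,0,0],[1,-0.832,-0.4528,0,0,0,0],[1,-0.8256,-0.4512,-0.0224,0,0,0],[1,0,0,0,0,0,0],[1,0,0,0,0,0,0]])

```text
t: 19.15
tcp_pos: [0.4384, 0.142, 0.1502]
orientation: [-3.11, 0.443, -0.001]
wrist_force: [-0.3, -0.2, 0.5]
finger_gap: 0.997
grasp_force: 0.0
```

```bash
python3 w.py w5 square_b; python3 - <<'E'
from h import *
p=camera_params("wrist");f=cv2.imread("pics/w5.png")
X=proj(p,pose("square_b",(.438,.141,-.29,0)));cv2.polylines(f,[np.int32(X[4:].round())],True,(0,0,255),1);print(X[4:].mean(0))
f=cv2.resize(f[150:350,180:460],(784,560),interpolation=2)
cv2.imwrite("pics/w5m.png",f)
E
python3 d.py .438 .141 .02 -.287
```

```text
square_b score 0.72 fit [ 0.4399  0.143  -0.3088  0.0071] cost 0.094 px [318. 238.]
[320.72406558 248.13212957]
t 19.25 tcp [0.4388 0.1414 0.1499] psi -0.285 gap 1.0 F 0.0
shift in tool [-0.0006  0.0006  0.1299] then turn [0.0001 0.0001 0.0019] | shift if turned first [-0.0006  0.0006  0.1299]
```

View pics/w5m.png

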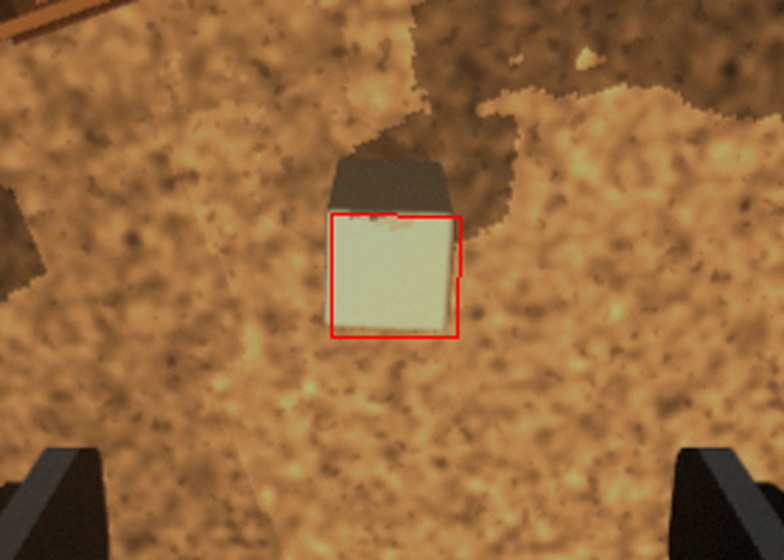

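The square_b face centre is about 2 px left of and above the prediction, and the yaw agrees. I'll correct by 1.4 mm and grasp.

Converted, 0.05 m is 0.8, 0.0008 m is 0.0128.

Call:
jog_arm(deltas=[[1,0.0128,-0.016,0.8,0,0,0],[1,0,0,0.8,0,0,0],[1,0,0,0.4784,0,0,0],[1,0,0,0,0,0,0],[0,0,0,0,0,0,0],[0,0,0,0,0,0,0],[0,0,0,0,0,0,0],[0,0,0,0,0,0,0],[0,0,0,0,0,0,0],[0,0,0,0,0,0,0]], force=40)

```text
t: 20.5
tcp_pos: [0.4398, 0.1428, 0.0211]
orientation: [-3.109, 0.446, -0.003]
wrist_force: [-1.4, 0.0, 7.8]
finger_gap: 0.368
grasp_force: 39.8
```

```bash
python3 d.py .6386 .1926 .11 .045
```

```text
t 20.5 tcp [0.4398 0.1428 0.0211] psi -0.285 gap 0.368 F 39.8
shift in tool [ 0.1769 -0.1037 -0.0885] then turn [-0.0004 -0.0016 -0.33  ] | shift if turned first [ 0.2009 -0.0408 -0.0889]
```

Converted, -0.06 m is -0.96, 0.0443 m is 0.7088, -0.165 rad / 4 = -0.0413.

Call:
jog_arm(deltas=[[0,0,0,-0.48,0,0,0],[0,0,0,-0.96,0,0,0],[0,0.7088,-0.416,0,0,0,0],[0,0.7088,-0.416,0,0,0,0],[0,0.7088,-0.416,0,0,0,0],[0,0.7088,-0.4112,0,0,0,0],[0,0,0,0,0,0,-0.0413],[0,0,0,0,0,0,-0.0413],[0,0,0,0,0,0,0],[0,0,0,0,0,0,0]])

```text
t: 21.75
tcp_pos: [0.6384, 0.1924, 0.1104]
orientation: [-3.141, -0.064, -0.0]
wrist_force: [0.1, 0.6, -0.5]
finger_gap: 0.373
grasp_force: 40.1
```

```bash
python3 d.py .6386 .1926 .0265 .045
```

```text
t 21.75 tcp [0.6384 0.1924 0.1104] psi 0.041 gap 0.373 F 40.1
shift in tool [ 0.0002 -0.0002  0.0839] then turn [-0.0001 -0.0003 -0.004 ] | shift if turned first [ 0.0002 -0.0002  0.0839]
```

Converted, 0.04 m is 0.64, 0.03 m is 0.48.

Call:
jog_arm(deltas=[[0,0,0,0.64,0,0,0],[0,0,0,0.48,0,0,0],[0,0,0,0.216,0,0,0],[0,0,0,0,0,0,0],[0,0,0,0.016,0,0,0],[0,0,0,0.016,0,0,0],[0,0,0,0,0,0,0]])

```text
t: 22.62
tcp_pos: [0.6385, 0.1924, 0.0249]
orientation: [-3.141, -0.07, -0.001]
wrist_force: [0.5, 0.4, -1.6]
finger_gap: 0.37
grasp_force: 39.8
```

Converted, 0.001 m is 0.016.

Call:
jog_arm(deltas=[[0,0,0,0.016,0,0,0],[0,0,0,0,0,0,0]])

```text
t: 22.88
tcp_pos: [0.6386, 0.1925, 0.0246]
orientation: [-3.141, -0.07, -0.001]
wrist_force: [-3.8, -1.2, 9.5]
finger_gap: 0.372
grasp_force: 40.8
```

Converted, -0.05 m is -0.8, -0.045 m is -0.72.

Call:
jog_arm(deltas=[[0.5,0,0,0,0,0,0],[0.7,0,0,0,0,0,0],[0.8,0,0,0,0,0,0],[0.8,0,0,-0.48,0,0,0],[0.8,0,0,-0.8,0,0,0],[0.8,0,0,-0.72,0,0,0],[1,0,0,0,0,0,0],[1,0,0,0,0,0,0]])

```text
t: 23.88
tcp_pos: [0.6382, 0.1924, 0.148]
orientation: [-3.141, -0.07, 0.001]
wrist_force: [0.3, 0.5, -0.3]
finger_gap: 1.003
grasp_force: 0.0
```

```bash
python3 d.py .4565 .292 .15 .045
```

```text
t 23.88 tcp [0.6382 0.1924 0.148 ] psi 0.045 gap 1.003 F 0.0
shift in tool [-0.177  -0.1077 -0.0019] then turn [-0.      0.0007 -0.0002] | shift if turned first [-0.177  -0.1077 -0.002 ]
```

Converted, -0.0443 m is -0.7088, -0.0442 m is -0.7072.

Call:
jog_arm(deltas=[[1,-0.7088,-0.432,0,0,0,0],[1,-0.7088,-0.432,0,0,0,0],[1,-0.7072,-0.432,0,0,0,0],[1,-0.7072,-0.4272,-0.032,0,0,0],[1,0,0,0,0,0,0],[1,0,0,0,0,0,0]])

```text
t: 24.62
tcp_pos: [0.4567, 0.292, 0.1499]
orientation: [3.14, 0.071, -0.001]
wrist_force: [0.1, -0.1, 0.0]
finger_gap: 0.998
grasp_force: 0.0
```

```bash
python3 w.py w6 square_a; python3 - <<'E'
from h import *
p=camera_params("wrist");f=cv2.imread("pics/w6.png")
X=proj(p,pose("square_a",(.4565,.292,.045,0)));cv2.polylines(f,[np.int32(X[4:].round())],True,(0,0,255),1)
f=cv2.resize(f[150:350,180:460],(784,560),interpolation=2)
cv2.imwrite("pics/w6m.png",f)
E
python3 d.py .4565 .292 .02 .045
```

```text
square_a score 0.9 fit [0.4578 0.2934 0.0165 0.0263] cost 0.087 px [317. 238.]
t 24.73 tcp [0.4573 0.2916 0.15  ] psi 0.044 gap 1.0 F 0.0
shift in tool [-0.0007 -0.0005  0.13  ] then turn [ 0.0004  0.0009 -0.001 ] | shift if turned first [-0.0008 -0.0004  0.13  ]
```

View pics/w6m.png

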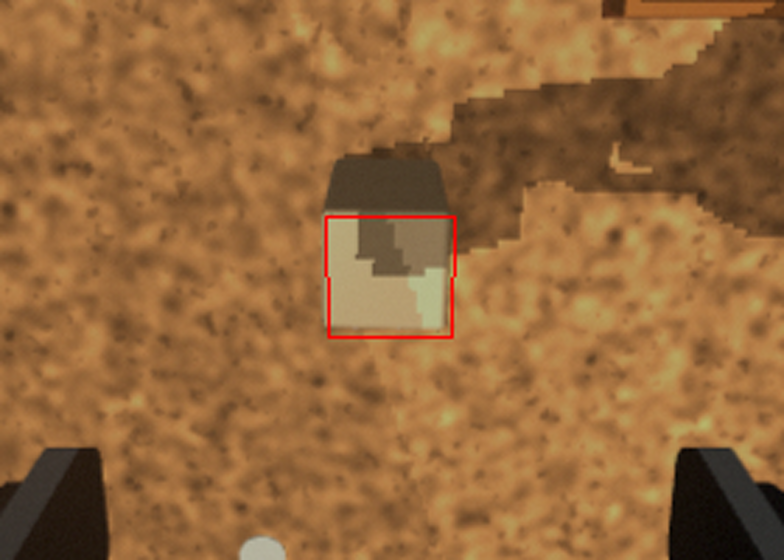

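The square_a face is within 1.5 px of the prediction and aligned with it. I'll grasp it now.

Converted, 0.05 m is 0.8, 0.03 m is 0.48.

Call:
jog_arm(deltas=[[1,0.0128,-0.016,0.8,0,0,0],[1,0,0,0.8,0,0,0],[1,0,0,0.48,0,0,0],[1,0,0,0,0,0,0],[0,0,0,0,0,0,0],[0,0,0,0,0,0,0],[0,0,0,0,0,0,0],[0,0,0,0,0,0,0],[0,0,0,0,0,0,0],[0,0,0,0,0,0,0]], force=40)

```text
t: 25.98
tcp_pos: [0.458, 0.2933, 0.0217]
orientation: [-3.14, -0.07, -0.002]
wrist_force: [-0.4, -0.0, 7.1]
finger_gap: 0.369
grasp_force: 40.0
```

```bash
python3 d.py .5606 .1888 .11 .045
```

```text
t 25.98 tcp [0.458  0.2933 0.0217] psi 0.045 gap 0.369 F 40.0
shift in tool [ 0.0979  0.109  -0.0882] then turn [-0.0006 -0.0015 -0.0001] | shift if turned first [ 0.0978  0.109  -0.0883]
```

Converted, -0.06 m is -0.96, 0.0364 m is 0.5824.

Call:
jog_arm(deltas=[[0,0,0,-0.48,0,0,0],[0,0,0,-0.96,0,0,0],[0,0.5216,0.5808,0,0,0,0],[0,0.5216,0.5808,0,0,0,0],[0,0.5216,0.5824,0,0,0,0],[0,0,0,0,0,0,0],[0,0,0,0,0,0,0]])

```text
t: 26.85
tcp_pos: [0.5599, 0.1887, 0.1107]
orientation: [-3.141, -0.07, 0.0]
wrist_force: [-1.0, 0.8, -1.1]
finger_gap: 0.374
grasp_force: 40.1
```

```bash
python3 d.py .5606 .1888 .0265 .045
```

```text
t 26.85 tcp [0.5599 0.1887 0.1107] psi 0.044 gap 0.374 F 40.1
shift in tool [ 0.0007 -0.0001  0.0842] then turn [-0.0003  0.0002 -0.0007] | shift if turned first [ 0.0007 -0.0001  0.0842]
```

Converted, 0.04 m is 0.64, 0.03 m is 0.48.

Call:
jog_arm(deltas=[[0,0,0,0.64,0,0,0],[0,0,0,0.48,0,0,0],[0,0,0,0.216,0,0,0],[0,0,0,0,0,0,0],[0,0,0,0.016,0,0,0],[0,0,0,0.016,0,0,0],[0,0,0,0,0,0,0]])

```text
t: 27.72
tcp_pos: [0.5602, 0.1887, 0.0254]
orientation: [-3.141, -0.07, -0.001]
wrist_force: [0.9, 0.1, -0.9]
finger_gap: 0.367
grasp_force: 40.0
```

Converted, 0.001 m is 0.016.

Call:
jog_arm(deltas=[[0,0,0,0.016,0,0,0],[0,0,0,0,0,0,0]])

```text
t: 27.98
tcp_pos: [0.5603, 0.1887, 0.0253]
orientation: [-3.141, -0.07, -0.001]
wrist_force: [-6.7, -1.3, 13.9]
finger_gap: 0.369
grasp_force: 41.7
```

Contact is felt. I'll release, then rise and back off to check everything.

Units first: shifts go in shares of 62.5 mm and turns go in shares of 4 rad. So -0.06 m is -0.96, -0.05 m is -0.8.

Call:
jog_arm(deltas=[[0.5,0,0,0,0,0,0],[0.7,0,0,0,0,0,0],[0.8,0,0,0,0,0,0],[0.8,0,0,-0.48,0,0,0],[0.8,0,0,-0.8,0,0,0],[0.8,0,0,-0.96,0,0,0],[1,-0.96,0,-0.96,0,0,0],[1,-0.96,0,0,0,0,0],[1,-0.96,0,0,0,0,0],[1,0,0,0,0,0,0],[1,0,0,0,0,0,0]])

```text
t: 29.35
tcp_pos: [0.3965, 0.1813, 0.2087]
orientation: [-3.14, -0.071, -0.002]
wrist_force: [0.6, 0.5, -0.1]
finger_gap: 1.0
grasp_force: 0.0
```

```bash
python3 - <<'E'
from h import *
T=[]
for n in("scene","top"):
    f=grab_frame(n);cv2.imwrite(f"pics/{n}9.png",f)
a=cv2.imread("pics/scene9.png")[140:420,150:550];b=cv2.imread("pics/top9.png")[130:330,130:530]
cv2.imwrite("pics/end1.png",cv2.resize(a,(800,560),interpolation=2));cv2.imwrite("pics/end2.png",cv2.resize(b,(800,400),interpolation=2))
p=camera_params("top")
for k in("glaze_jar","mug"):
    for d in silhouettes(k,"top"):print(k,round(d["score"],2),np.round(d["bbox"]))
E
```

```text
glaze_jar 0.87 [163. 215.  33.  30.]
mug 0.67 [497. 230.  40.  35.]
```

View pics/end1.png

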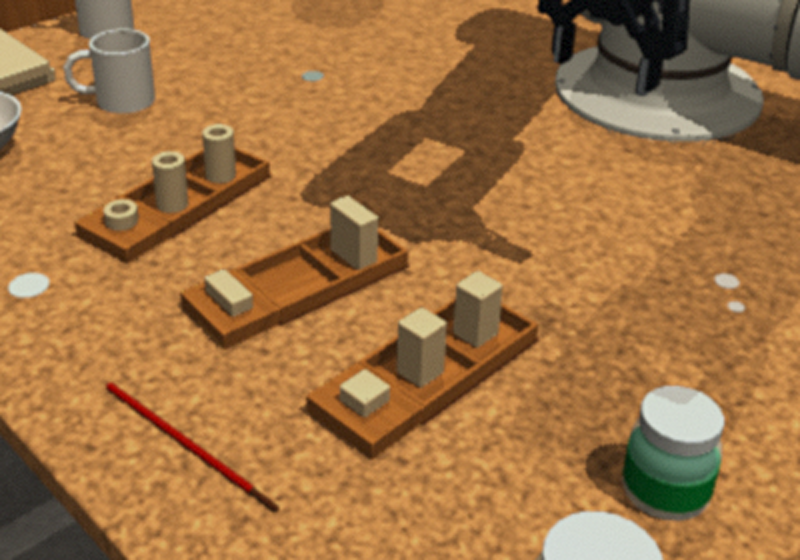

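View pics/end2.png

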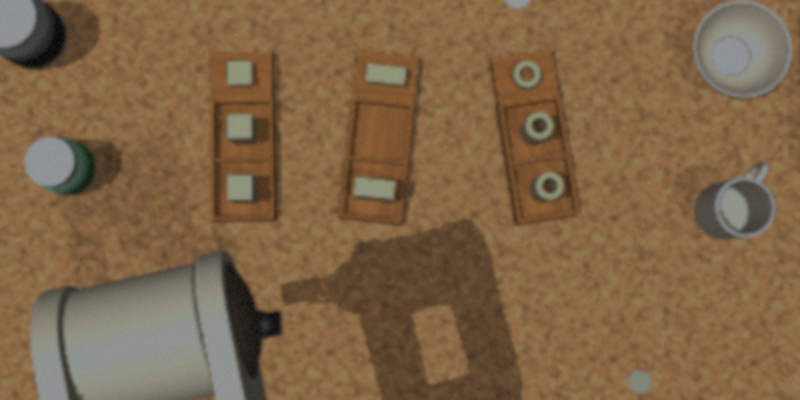

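All five props stand upright, each in a bay of its own tray: squares at crop (240,126) and (240,187), flat at (375,188), tubes at (539,126) and (549,185). The jar and mug haven't moved.

```bash
python3 -c "
from plant import *
print(job_done())"
```

```text
the job is handed in; nothing more can be done
None
```

I sorted all five props upright into their matching trays, left the jar and mug where they were, and handed the job in at about 29.5 s of the 120 s; no verdict came back.

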